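Load the photometer's keyed reagent rack

TASK

Get the reagent rack ready for the photometer's next test series: stand the wide jar, the oblong bottle, the dropper bottle and the strip canister each in the cup whose pocket has its own outline and size, upright and right down on the pocket's floor. Keep every container upright on the way, and leave the timer and the slide box where they are.

Things in the scene. Friction and masses are not known exactly. Their poses are not given: they have to be found in the camera images.
- buffer_jar_mid (a point): centre, half-way up, of the wide clear jar with a round black lid: square foot with well-rounded corners, 59 x 59 mm (flat sides square to its x and y, 70 mm across the corners), body 84 mm high, same width; lid and knob fixed on, 107 mm high in all, about 0.24 kg. Its foot is 53.5 mm below this point. Tall: grip it 65 to 80 mm above its foot.
- rinse_bottle_mid (a point): centre, half-way up, of the white oblong bottle with rounded edges: body 36 mm (its x) by 58 mm (its y), straight-sided to 53 mm above its foot, then a black screw cap 27 mm across; 80 mm high in all, about 0.13 kg. Its foot is 40 mm below this point.
- dropper_bottle_mid (a point): centre, half-way up, of the slender amber dropper bottle with a pointed red cap: round body 37 mm across and 74 mm high, 100 mm high in all, about 55 g; z up along its axis. Its foot is 50 mm below this point. Grip it 50 to 65 mm above its foot.
- strip_canister_mid (a point): centre, half-way up, of the squat black test-strip canister, squarish with rounded corners: about 31 mm (its x) by 36 mm (its y) and 63 mm high, snap lid closed, about 35 g. Its foot is 31.5 mm below this point; its lowest 15 mm sink into the pocket, so grip the upper half.
- cup_large_square: cup with the large square pocket; white moulded block 78 x 78 x 22 mm, one of four fixed 80 mm apart in a row in a steel drip tray. Origin: centre of its underside, 10 mm above the desk; z up, x square to the row (away from the robot), y along the row. Pocket 68 x 68 mm, 15 mm deep, central: floor 7 mm above the origin, mouth (bevelled 3 mm all round) at 22 mm.
- cup_oblong: cup with the oblong pocket; white moulded block 78 x 78 x 22 mm, one of four fixed 80 mm apart in a row in a steel drip tray. Origin: centre of its underside, 10 mm above the desk; z up, x square to the row (away from the robot), y along the row. Pocket 46 mm (x) by 68 mm (y), 15 mm deep, central: floor 7 mm above the origin, mouth (bevelled 3 mm all round) at 22 mm.
- cup_round: cup with the round pocket; white moulded block 78 x 78 x 22 mm, one of four fixed 80 mm apart in a row in a steel drip tray. Origin: centre of its underside, 10 mm above the desk; z up, x square to the row (away from the robot), y along the row. Pocket 46 mm across, 15 mm deep, central: floor 7 mm above the origin, mouth (bevelled 3 mm all round) at 22 mm.
- cup_small_square: cup with the small, nearly square pocket; white moulded block 78 x 78 x 22 mm, one of four fixed 80 mm apart in a row in a steel drip tray. Origin: centre of its underside, 10 mm above the desk; z up, x square to the row (away from the robot), y along the row. Pocket 43 mm (x) by 46 mm (y), 15 mm deep, central: floor 7 mm above the origin, mouth (bevelled 3 mm all round) at 22 mm.
- lab_timer: bystander: cream wind-up timer with a red knob, 44 x 66 x 68 mm, standing behind the work; origin at the centre of its underside. Not to be moved.
- slide_case: bystander: flat grey slide box, 91 x 105 x 37 mm, beside the microscope; origin at the centre of its underside. Not to be moved.
There are look-alikes about, which are no part of the job. What is shaped like the part that bears rinse_bottle_mid but yellow is not meant. What is shaped like the part that bears dropper_bottle_mid but blue is not meant.

How it is judged:
By the outcome, as a careful person would: the job done as asked, in the order asked, and still so for the second after the job is handed in, with the robot touching nothing.
It also fails if it takes over 83 s, if anything falls off the work surface, if the arm or the gripper's body presses on something with over 40 N, if the wrist force passes 120 N, or if a joint passes its speed limit or range.

ROBOT

A 6-joint arm with a two-finger parallel gripper is mounted at the origin on a cart in front of the work surface, level with it; the furniture and walls round the work are solid. World frame = base frame: x ahead of the robot, y to its left, z up, the work surface at z = 0. Lengths are in m, angles in degrees, forces in N, time in s.
With the tool pointing down it reaches from about 0.3 to 0.75 m from the base axis. Payload 8.5 kg.
Tool frame: the origin (TCP) lies at the very end of the fingers, on their centre line; the grasp point (between the pads) lies 19 mm behind it; z points along the fingers, y is the line along which they close (so a half turn about z gives the same grasp; the last joint's range is limited). The gripper opens to 85 mm and grips with 20 to 120 N. Pads are 22 mm wide; open, the fingers measure 114 mm over their backs; the gripper's body (76 mm by 85 mm) begins 54 mm behind the grasp point. The pads swing forward as they close: fully open they stand 13 mm farther back than shut.
Start: joints at [-84.643, 21.807, 74.336, -0, 83.858, -12.336], TCP at [0.167, -0.524, 0.231] pointing down, gripper open.
Joint ranges: [-178.18, 178.18], [-50.72, 133.34], [12.68, 142.11], [-81.47, 261.47], [9.98, 163.14], [-165.26, 165.26]. Speed limits (degrees/s): [136.94, 136.94, 180, 180, 180, 180].

INTERFACE

Orientations are given as a 3x3 rotation matrix whose columns are the frame's x, y, z axes.
In Python, from rig import observe, cams, ticket gives the robot as it stands.
- The arm moves only by the tool move_arm, never from a script. Its arguments are lists of equal length, an entry for each row: "jaw": the finger opening in cm, from 0 to 8.54; "dp": the shift along the tool's x, y, z in cm, a list of three; "turn": the turn, a rotation vector about the tool's x, y, z in rad, a list of three. In form: {"jaw": [jaw, ...], "dp": [[tx, ty, tz], ...], "turn": [[wx, wy, wz], ...]}. A call has 1 to 12 rows; each row shifts and turns the commanded pose from where the row before left it, along the tool's axes as they then stand; what a row does not reach is not made up. A row lasts 1/12 s, in which the tool goes at most 41.7 mm and 7.16 degrees, less where a joint would pass 70% of its speed; a pose out of reach is approached as far as the arm can. A call is refused whole if a number of a shift passes 4.17 or a number of a turn 0.125, either way. A call with a gripper value outside its range is refused whole. The fingers move at their own pace and stop on an object; "force" is the grip in N (left out, the last holds). Time passes only in rows, so rows that do not move let the fingers close. It gives the time, the measured TCP pose, the force, the opening and the grip force at its end, in the units of the state.
- observe(): the state, without advancing time (a new reading comes with each control period).
- cams.get_image(name): name is "scene" or "top" or "wrist"; returns (picture, depth): 400x640x3 uint8, red, green, blue; 400x640 float32, m along the optical axis (not along the pixel's ray), 0 where there is no reading.
- cams.calibration(name): a dict with "vertical_fov" (degrees; the focal length in pixels is half the picture's height over the tangent of half this angle, whatever the lens; pixels are square), "cx", "cy" (the principal point, pixels), "view" (4x4, takes a point from world to camera coordinates); the wrist camera has in their place "tool_from_camera" (4x4, takes a point from camera to tool coordinates, whose origin is the TCP and whose axes are the flange's). Camera axes: x right, y up, looking along -z (the intrinsics and any distortion apply to the point x, -y, -z); pixel columns grow to the right and rows downward; lengths in m; the calibration is good to about 2 mm. A picture is of the moment at which its call begins: read the wrist's pose just before it. calibration takes no time and is no camera call.
- ticket.close_job(): hands the job in; it is judged then, once.
Trained networks look in the newest picture that a camera, given by its name, has taken for a name from the list of things; names that differ only in an ending like _2 or _b are one class to them, and where a whole thing is asked for, a point or a joint stands for the part that bears it (a point fixed in the world has none). Each returns a list of dicts, best first, with "p" (0 to 1); they miss things now and then, are a little off and sometimes report something else, mostly with a low value. They report only what shows in the picture. A call takes as long as a camera call. They do not tell look-alikes from the thing itself.
- cams.spot_in(camera, query): "box" ([centre column, centre row, width, height] as shares, 0 to 1, of the picture: columns of its width, rows of its height, round what is visible of it).
- cams.outline_of(camera, query): "mask" (400x640 bool, what is visible of it) and "box" ([centre column, centre row, width, height] as shares, 0 to 1, of the picture: columns of its width, rows of its height, round what is visible of it).
- cams.mark_of(camera, query): "location" ([column, row] as shares, 0 to 1, of the picture: columns of its width, rows of its height: a listed point, or the origin of a listed thing).
The state is a dict: "time_s": time; "q": joint angles; "qvel": joint speeds; "joint_efforts": joint torques, N m; "position": TCP position; "tool_rot": TCP orientation; "ft_force": force on the tool from outside, world axes, zero at the start; "wrist_torque": the same for the moment, N m; "grip_width": finger opening in m; "gripper_force": force on a finger pad.
Only numpy, scipy, OpenCV 4.12 (cv2) and the standard library are available. Lean on these libraries where they do the work, as an engineer would, in place of code of your own. Each camera call takes 0.05 s, during which the arm holds its last target. There are 200 camera calls.

## Working session

There is one attempt and no reset: what is moved stays moved. The work goes in short steps, Python scripts to look and compute and a tool call to move; the robot and the scene stay as the last step left them, time stands still between calls to the robot, and variables do not carry over. Pictures are saved under pics/ and viewed, at most 14 in all, crops included, and the job is handed in when it is done.

Besides the shell and the picture viewer there is one more tool, called after "Call:" as a command line: name --argument value ..., lists and objects as JSON in quotes. move_arm: Moves the arm, as the interface text tells. Its arguments: {"type":"object","properties":{"jaw":{"type":"array","items":{"type":"number"}},"dp":{"type":"array","items":{"type":"array","items":{"type":"number"}}},"turn":{"type":"array","items":{"type":"array","items":{"type":"number"}}},"force":{"type":"number"}},"required":["jaw","dp","turn"]}

```bash
mkdir -p pics; ls
python3 - <<'E'
from rig import observe,cams
import cv2,numpy as np
s=observe();print(s['time_s'],s['position'],s['tool_rot'],s['grip_width'])
for n in ['scene','top']:
    im,d=cams.get_image(n);cv2.imwrite(f'pics/{n}0.png',im[:,:,::-1]);np.savez(f'pics/{n}0.npz',im=im,d=d)
    c=cams.calibration(n);print(n,c)
print(cams.calibration('wrist'))
E
```

```text
pics
0.0 [ 0.16711934 -0.52368099  0.23069713] [[ 9.52712304e-01  3.03873743e-01 -1.20266049e-04]
 [ 3.03873568e-01 -9.52711154e-01  1.52040342e-03]
 [ 3.47431870e-04 -1.48505271e-03 -9.99998837e-01]] 0.08532599044977492
scene {'vertical_fov': 48.802986670525684, 'cx': 323.74414476848375, 'cy': 201.73226678190198, 'view': array([[-0.50819102, -0.86118799,  0.00985609,  0.4034347 ],
       [ 0.62943459, -0.36357257,  0.68675111, -0.31146698],
       [-0.5878384 ,  0.3552045 ,  0.72682582, -0.70761585],
       [ 0.        ,  0.        ,  0.        ,  1.        ]])}
top {'vertical_fov': 54.41068371266304, 'cx': 321.3096701988107, 'cy': 194.42510074451198, 'view': array([[ 0.01457505, -0.9997256 ,  0.01833852,  0.14949992],
       [ 0.99970785,  0.01492357,  0.01901341, -0.51252791],
       [-0.01928187,  0.01805604,  0.99965103, -0.91508105],
       [ 0.        ,  0.        ,  0.        ,  1.        ]])}
{'vertical_fov': 61.57016429659036, 'cx': 314.37704503919645, 'cy': 200.36518896901043, 'tool_from_camera': array([[ 4.09543785e-04,  9.48504502e-01,  3.16763386e-01,
         8.05229092e-02],
       [ 9.99999906e-01, -3.42335041e-04, -2.67825835e-04,
         2.42532580e-04],
       [-1.45594803e-04,  3.16763465e-01, -9.48504552e-01,
        -1.43045962e-01],
       [ 0.00000000e+00,  0.00000000e+00,  0.00000000e+00,
         1.00000000e+00]])}
```

View pics/top0.png

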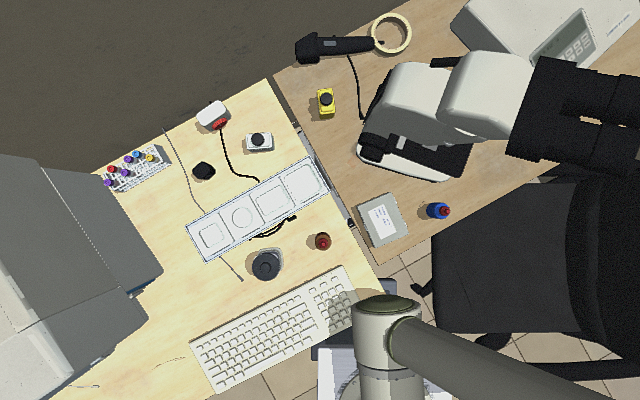

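View pics/scene0.png

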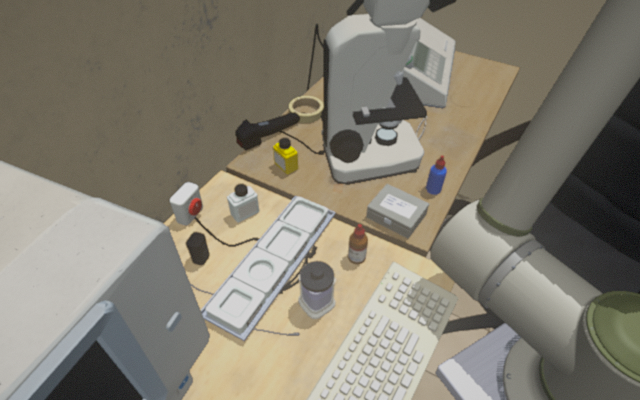

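```bash
cat > h.py <<'E'
import numpy as np,cv2
from rig import observe,cams
def cam(n,s=None):
    c=cams.calibration(n);f=200/np.tan(np.radians(c['vertical_fov'])/2)
    if n=='wrist':
        T=np.eye(4);T[:3,:3]=s['tool_rot'];T[:3,3]=s['position'];M=T@c['tool_from_camera']
    else: M=np.linalg.inv(c['view'])
    return f,c['cx'],c['cy'],M
def rays(n,u,v,s=None):
    f,cx,cy,M=cam(n,s)
    d=np.stack([(u-cx)/f,-(v-cy)/f,-np.ones_like(u*1.)],-1)
    return M[:3,3],d@M[:3,:3].T
def atz(n,u,v,z,s=None):
    o,d=rays(n,np.asarray(u,float),np.asarray(v,float),s);t=(z-o[2])/d[...,2];return o+d*t[...,None]
def cloud(n,d,s=None):
    v,u=np.mgrid[:400,:640].astype(float);o,r=rays(n,u,v,s);P=o+r*d[...,None];P[d<=0]=np.nan;return P
def proj(n,p,s=None):
    f,cx,cy,M=cam(n,s);q=np.linalg.inv(M)@np.r_[p,1];return cx+f*q[0]/-q[2],cy-f*q[1]/-q[2]
E
python3 - <<'E'
from h import *
Z=np.load('pics/top0.npz');P=cloud('top',Z['d']);
for nm,u,v in [('can',204,171),('rinse',259,142),('jar',265,265),('drop',322,241),('desk',225,280),('p1',212,234),('p2',242,216),('p3',272,199),('p4',306,178),('timer',212,115),('slide',382,218)]:
    print(nm,P[v-1:v+2,u-1:u+2].reshape(-1,3).mean(0).round(4))
im=Z['im']
cv2.imwrite('pics/topc.png',cv2.resize(im[90:290,170:350],None,fx=3,fy=3,interpolation=cv2.INTER_CUBIC)[:,:,::-1])
h=P[...,2]
c=np.clip((h[90:290,170:350])*255/0.11,0,255).astype(np.uint8)
cv2.imwrite('pics/topd.png',cv2.resize(cv2.applyColorMap(c,cv2.COLORMAP_JET),None,fx=3,fy=3,interpolation=cv2.INTER_NEAREST))
E
```

```text
can [0.5567 0.4166 0.0635]
rinse [0.6202 0.2948 0.0803]
jar [0.3594 0.2742 0.1058]
drop [0.4094 0.1557 0.0919]
desk [ 0.3057  0.3806 -0.0011]
p1 [0.4149 0.4083 0.0178]
p2 [0.4573 0.3401 0.0177]
p3 [0.4977 0.2715 0.0173]
p4 [0.5477 0.1935 0.0168]
timer [0.6797 0.4005 0.0675]
slide [0.458  0.0186 0.037 ]<stdin>:8: RuntimeWarning: invalid value encountered in cast
```

View pics/topc.png

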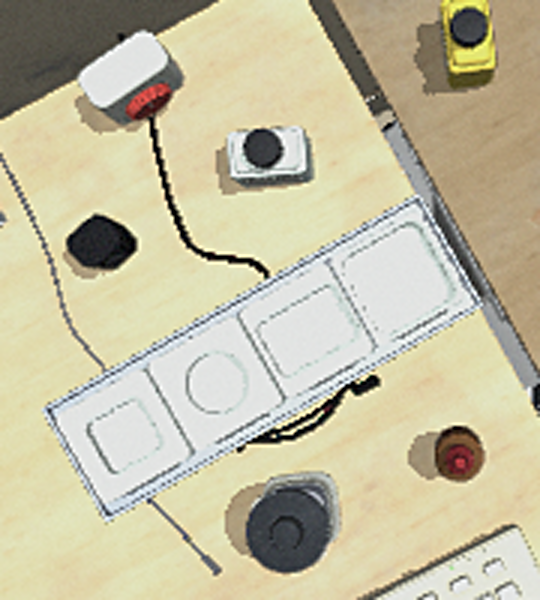

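View pics/topd.png

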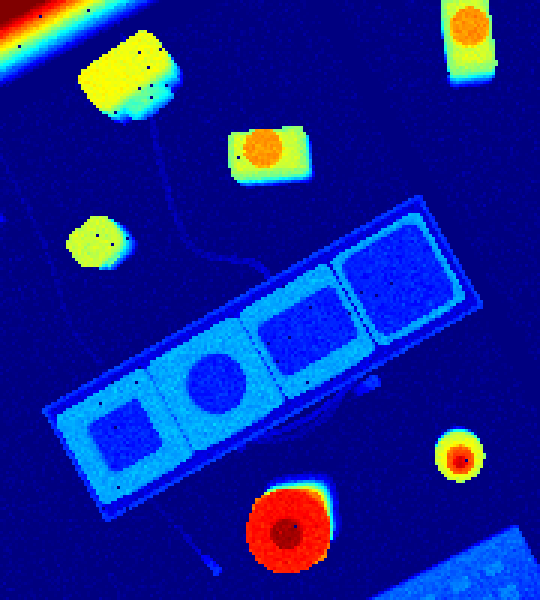

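```bash
cat >> h.py <<'E'
def rect(p):
    (c,wh,a)=cv2.minAreaRect((p[:,:2]*1000).astype(np.float32)); return np.round(c,1),np.round(wh,1),round(a,1),len(p)
def near(P,c,r,zl,zh):
    Q=P.reshape(-1,3);Q=Q[~np.isnan(Q[:,0])];m=(np.hypot(*(Q[:,:2]-c).T)<r)&(Q[:,2]>zl)&(Q[:,2]<zh);return Q[m]
E
python3 - <<'E'
from h import *
for n in ['top','scene']:
    if n=='top': d=np.load('pics/top0.npz')['d']
    else: d=np.load('pics/scene0.npz')['d']
    P=cloud(n,d);print(n)
    for nm,c,r,zl,zh in [('can',(.557,.417),.04,.055,.07),('rinsebody',(.615,.295),.05,.045,.06),('rinsecap',(.620,.295),.05,.072,.09),('jarlid',(.36,.274),.06,.086,.1),('jarall',(.36,.274),.06,.05,.11),('knob',(.36,.274),.06,.102,.115),('drop',(.41,.156),.04,.04,.11),('droptop',(.41,.156),.04,.085,.11),
      ('rim',(.48,.3),.3,.029,.035),('p1',(.415,.408),.035,.01,.024),('p2',(.457,.340),.035,.01,.024),('p3',(.4977,.2715),.045,.01,.024),('p4',(.54,.2),.045,.01,.024)]:
        q=near(P,c,r,zl,zh)
        if len(q)>3: print(nm,*rect(q),q.mean(0).round(4),q[:,2].max().round(3))
E
```

```text
top
can [558.7 424. ] [30.8 37.3] 42.2 228 [0.5587 0.4232 0.0625] 0.067
rinsebody [627.4 299.5] [36.5 58.3] 6.4 152 [0.6224 0.2964 0.0553] 0.06
rinsecap [627.  299.4] [26.1 26.2] 1.9 134 [0.6268 0.2988 0.0796] 0.083
jarlid [354.2 274.5] [57.6 57.5] 2.1 539 [0.3547 0.2743 0.0944] 0.1
jarall [354.2 274.5] [57.6 57.5] 2.1 685 [0.3559 0.2732 0.0938] 0.109
knob [354.1 274.5] [19.1 20.8] 0.1 82 [0.354  0.2744 0.1059] 0.109
drop [404.9 153.2] [35.7 35.6] 30.8 228 [0.4066 0.1538 0.0717] 0.103
droptop [404.6 153.4] [17.3 17.2] 0.4 63 [0.4048 0.1537 0.0907] 0.103
rim [489.3 313. ] [562.  536.7] 39.9 2832 [0.4604 0.3253 0.0319] 0.035
p1 [413.1 409.4] [42.8 44.1] 31.0 365 [0.4128 0.4102 0.0174] 0.024
p2 [453.9 340.7] [44.  43.3] 0.7 309 [0.454  0.3408 0.0172] 0.023
p3 [499.6 272.4] [80.9 82. ] 80.2 617 [0.4965 0.2718 0.017 ] 0.024
p4 [540.7 200. ] [84.  88.4] 50.5 908 [0.5386 0.2004 0.0171] 0.024
scene
can [559.5 424. ] [31.4 38.5] 42.4 267 [0.5573 0.4248 0.0617] 0.066
rinsebody [625.7 300.5] [35.2 58.2] 0.6 215 [0.6169 0.3044 0.0538] 0.06
rinsecap [627.9 299.2] [26.6 27.7] 1.4 130 [0.6261 0.3    0.0785] 0.083
jarlid [354.5 274.6] [56.7 58.6] 60.4 737 [0.3509 0.2768 0.0939] 0.1
jarall [354.8 274.3] [59.1 59.1] 18.5 1200 [0.3475 0.2788 0.0875] 0.109
knob [353.7 275. ] [19.7 19.9] 24.4 111 [0.3535 0.2752 0.1054] 0.109
drop [402.5 156.1] [37.1 30.9] 49.5 408 [0.399  0.1586 0.0669] 0.102
droptop [403.7 154.4] [18.6 15.9] 74.2 75 [0.4034 0.1555 0.0912] 0.102
rim [470.5 263.1] [513.9 573.6] 82.5 3760 [0.4649 0.3238 0.0317] 0.035
p1 [418.8 406.7] [40.3 43.6] 29.9 492 [0.4205 0.4066 0.0174] 0.024
p2 [461.1 337.7] [40.2 41.5] 24.3 347 [0.4621 0.337  0.0175] 0.024
p3 [501.7 267.1] [88.5 64. ] 36.3 590 [0.5006 0.2667 0.0174] 0.024
p4 [537.3 194.8] [79.9 62.2] 30.0 730 [0.5428 0.197  0.0172] 0.024
```

```bash
cat >> h.py <<'E'
from scipy.spatial.transform import Rotation as R
def down(yaw):
    a=np.radians(yaw);c,s=np.cos(a),np.sin(a);return np.array([[c,s,0],[s,-c,0],[0,0,-1.]])
def plan(wps,jaw,step=.036,rot=.115,start=None):
    """wps: (x,y,z,yaw of tool x). prints rows of 12"""
    s=observe();p=np.array(s['position']);A=np.array(s['tool_rot'])
    if start is not None: p=np.array(start[:3]);A=down(start[3])
    rows=[]
    for x,y,z,yaw in wps:
        g=np.array([x,y,z]);B=down(yaw);p0=p.copy();A0=A.copy();w=R.from_matrix(A0.T@B).as_rotvec()
        n=max(1,int(np.ceil(max(np.linalg.norm(g-p0)/step,np.linalg.norm(w)/rot))))
        for k in range(1,n+1):
            pt=p0+(g-p0)*k/n;At=A0@R.from_rotvec(w*k/n).as_matrix()
            dp=np.round(A.T@(pt-p)*100,2);t=np.round(R.from_matrix(A.T@At).as_rotvec(),3)
            p=p+A@(dp/100);A=A@R.from_rotvec(t).as_matrix();rows.append((dp.tolist(),t.tolist()))
    for i in range(0,len(rows),12):
        c=rows[i:i+12];print(len(c),'"jaw":',str([jaw]*len(c)),'\n"dp":',str([r[0] for r in c]),'\n"turn":',str([r[1] for r in c]))
E
python3 - <<'E'
from h import *
P=cloud('top',np.load('pics/top0.npz')['d']);z=P[...,2]
m=((z>.026)&(z<.038)).astype(np.uint8);m[:, :180]=0;m[:,340:]=0;m[:150]=0;m[262:]=0
m=cv2.morphologyEx(m,cv2.MORPH_OPEN,np.ones((2,2)))
q=P[m>0];print('rim top',rect(q),np.median(q[:,2]))
P2=cloud('scene',np.load('pics/scene0.npz')['d'])
for lo,hi in [(.02,.05),(.05,.082)]:
  for PP in (P,P2):
    q=near(PP,(.3545,.2745),.05,lo,hi);print('jar',len(q),rect(q) if len(q) else '')
plan([(.30,-.32,.26,55),(.36,0.03,.27,90),(.354,.2745,.25,121)],8.5)
E
```

```text
rim top (array([nan, nan]), array([0., 0.]), 0.0, 2595) nan
jar 62 (array([368.8, 263.8]), array([59.4, 26.3]), 52.6, 62)
jar 288 (array([341.6, 282.4]), array([60. , 30.7]), 59.5, 288)
jar 37 (array([363. , 263.2]), array([62. , 31.9]), 41.2, 37)
jar 296 (array([342.8, 282. ]), array([61.4, 34.5]), 59.1, 296)
12 "jaw": [8.5, 8.5, 8.5, 8.5, 8.5, 8.5, 8.5, 8.5, 8.5, 8.5, 8.5, 8.5] 
"dp": [[2.69, -2.2, -0.41], [2.89, -1.93, -0.42], [3.05, -1.66, -0.41], [3.2, -1.37, -0.42], [3.3, -1.07, -0.41], [3.39, -0.76, -0.42], [3.45, -0.43, -0.42], [3.21, -1.52, -0.1], [3.3, -1.31, -0.1], [3.37, -1.12, -0.1], [3.43, -0.91, -0.1], [3.49, -0.69, -0.1]] 
"turn": [[-0.0, -0.0, -0.093], [-0.0, -0.0, -0.093], [-0.0, -0.0, -0.093], [-0.001, -0.0, -0.093], [0.0, -0.001, -0.093], [0.0, 0.0, -0.093], [-0.0, 0.0, -0.093], [-0.0, 0.0, -0.061], [-0.0, 0.0, -0.061], [-0.0, 0.0, -0.061], [-0.0, 0.0, -0.061], [-0.0, 0.0, -0.061]]
12 "jaw": [8.5, 8.5, 8.5, 8.5, 8.5, 8.5, 8.5, 8.5, 8.5, 8.5, 8.5, 8.5] 
"dp": [[3.51, -0.48, -0.1], [3.55, -0.27, -0.1], [3.55, -0.04, -0.1], [3.54, 0.16, -0.1], [3.53, 0.39, -0.1], [3.49, -0.09, 0.28], [3.49, 0.19, 0.29], [3.47, 0.45, 0.28], [3.42, 0.72, 0.29], [3.35, 0.98, 0.28], [3.27, 1.24, 0.29], [3.16, 1.49, 0.28]] 
"turn": [[-0.0, 0.0, -0.062], [-0.0, 0.0, -0.061], [-0.0, 0.0, -0.061], [-0.0, 0.0, -0.061], [-0.0, 0.0, -0.061], [-0.0, 0.0, -0.077], [-0.0, 0.0, -0.078], [-0.0, 0.0, -0.077], [-0.0, 0.0, -0.077], [-0.0, 0.0, -0.077], [-0.0, 0.0, -0.078], [-0.0, 0.0, -0.077]]
```

Call:
move_arm --jaw '[8.5,8.5,8.5,8.5,8.5,8.5,8.5,8.5,8.5,8.5,8.5,8.5]' --dp '[[2.69,-2.2,-0.41],[2.89,-1.93,-0.42],[3.05,-1.66,-0.41],[3.2,-1.37,-0.42],[3.3,-1.07,-0.41],[3.39,-0.76,-0.42],[3.45,-0.43,-0.42],[3.21,-1.52,-0.1],[3.3,-1.31,-0.1],[3.37,-1.12,-0.1],[3.43,-0.91,-0.1],[3.49,-0.69,-0.1]]' --turn '[[0,0,-0.093],[0,0,-0.093],[0,0,-0.093],[0,0,-0.093],[0,0,-0.093],[0,0,-0.093],[0,0,-0.093],[0,0,-0.061],[0,0,-0.061],[0,0,-0.061],[0,0,-0.061],[0,0,-0.061]]'

```text
time_s: 1.1
position: [0.3298, -0.1434, 0.2653]
tool_rot: [[0.299, 0.954, -0.0], [0.954, -0.299, 0.0], [0.0, -0.0, -1.0]]
ft_force: [1.4, -0.2, 0.7]
grip_width: 0.0851
gripper_force: 0.0
```

Call:
move_arm --jaw '[8.5,8.5,8.5,8.5,8.5,8.5,8.5,8.5,8.5,8.5,8.5,8.5]' --dp '[[3.51,-0.48,-0.1],[3.55,-0.27,-0.1],[3.55,-0.04,-0.1],[3.54,0.16,-0.1],[3.53,0.39,-0.1],[3.49,-0.09,0.28],[3.49,0.19,0.29],[3.47,0.45,0.28],[3.42,0.72,0.29],[3.35,0.98,0.28],[3.27,1.24,0.29],[3.16,1.49,0.28]]' --turn '[[0,0,-0.062],[0,0,-0.061],[0,0,-0.061],[0,0,-0.061],[0,0,-0.061],[0,0,-0.077],[0,0,-0.077],[0,0,-0.077],[0,0,-0.077],[0,0,-0.077],[0,0,-0.077],[0,0,-0.077]]'

```text
time_s: 2.1
position: [0.3536, 0.2761, 0.2502]
tool_rot: [[-0.517, 0.856, -0.0], [0.856, 0.517, -0.0], [-0.0, -0.0, -1.0]]
ft_force: [0.7, -0.8, -0.1]
grip_width: 0.0852
gripper_force: 0.0
```

Run:
```python
from h import *
s=observe();print(s['time_s'],s['position'],np.degrees(np.arctan2(s['tool_rot'][1][0],s['tool_rot'][0][0])),s['q'])
im,d=cams.get_image('wrist');np.savez('pics/w1.npz',im=im,d=d,p=s['position'],r=s['tool_rot']);cv2.imwrite('pics/w1.png',im[:,:,::-1])
P=cloud('wrist',d,s);z=P[...,2]
for nm,c,r,zl,zh in [('lid',(.354,.2745),.06,.086,.1),('knob',(.354,.2745),.06,.102,.115),('jarlow',(.354,.2745),.06,.02,.08)]:
    q=near(P,c,r,zl,zh);print(nm,len(q),rect(q) if len(q)>3 else '')
# tray rim
T=np.load('pics/top0.npz')['d'];T=cloud('top',T);zz=T[...,2]
m=(np.abs(np.nan_to_num(zz)-.032)<.006).astype(np.uint8);m[:, :180]=0;m[:,340:]=0;m[:150]=0;m[262:]=0
m=cv2.morphologyEx(m,cv2.MORPH_OPEN,np.ones((3,3)))
k,l,st,_=cv2.connectedComponentsWithStats(m);i=1+np.argmax(st[1:,4]);q=T[(l==i)&~np.isnan(zz)];print('rim',rect(q))
```

```text
2.1 [0.35360081 0.27611067 0.250208  ] 121.11971713506159 [ 2.28041072e+01  1.06999857e+01  8.71854643e+01 -4.62866842e-03
  8.21359805e+01 -8.31497551e+00]
lid 2663 (array([353.3, 274.3]), array([58.2, 58.7]), 27.0, 2663)
knob 443 (array([352.8, 274.3]), array([20.4, 20.4]), 75.0, 443)
jarlow 308 (array([349.4, 295.3]), array([49.5, 11.3]), 16.0, 308)
rim (array([457.3, 333.5]), array([ 79.7, 252.1]), 30.6, 2214)
```

View pics/w1.png

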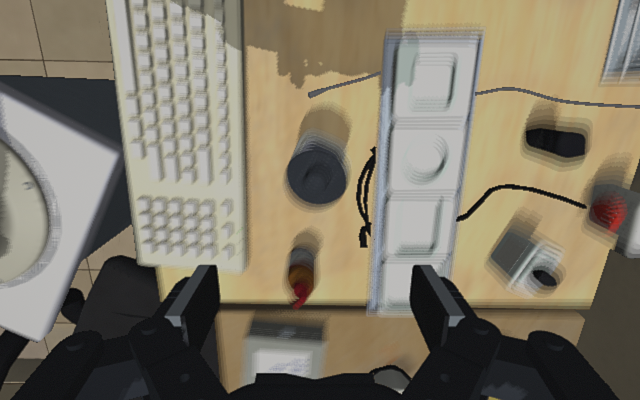

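Run:
```python
from h import *
s=observe();im,d=cams.get_image('wrist');np.savez('pics/w2.npz',im=im,d=d,p=s['position'],r=s['tool_rot'])
cv2.imwrite('pics/w2c.png',cv2.resize(im[90:320,230:420],None,fx=2.6,fy=2.6,interpolation=cv2.INTER_CUBIC)[:,:,::-1])
P=cloud('wrist',d,s)
for zl,zh in [(.015,.05),(.05,.08),(.015,.08)]:
    q=near(P,(.353,.2743),.06,zl,zh);print(len(q),rect(q)if len(q)>3 else '')
r=cams.outline_of('wrist','buffer_jar_mid')
for o in r[:3]:
    m=o['mask'];print(o['p'],np.round(o['box'],3),m.sum())
```

```text
212 (array([348.3, 294.3]), array([50.5, 15.2]), 23.1, 212)
155 (array([348.9, 296.1]), array([47.7,  9.3]), 15.4, 155)
367 (array([348.3, 294.3]), array([50.5, 15.3]), 23.1, 367)
0.64 [0.49  0.449 0.098 0.196] 3792
```

View pics/w2c.png

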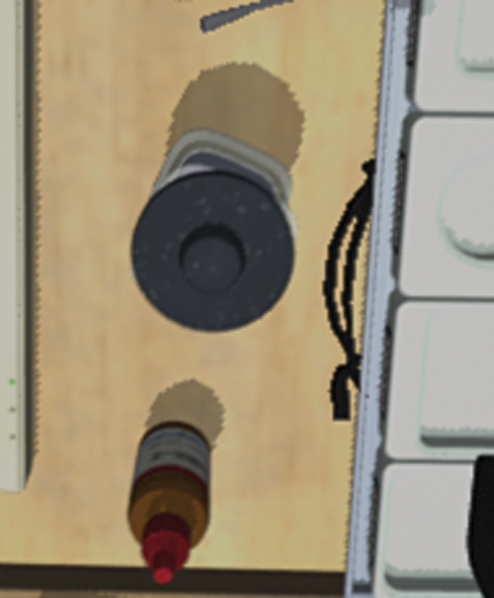

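Run:
```python
from h import *
s=observe()
p=[]
for c in [(205,131),(285,172),(262,150),(190,132),(165,170),(293,190)]:
    q=atz('wrist',c[0]/2.6+230,c[1]/2.6+90,0.003,s);p.append(q);print(c,q.round(4))
print(np.degrees(np.arctan2(*(p[1]-p[0])[1::-1])))
# model overlay: score yaw by foot outline on top+wrist
c0=np.array([.3535,.2744])
def foot(yaw,n=80,r=.0245):  # rounded square: half 29.5, 70 across corners
    R_=(.0295*np.sqrt(2)-.035)/(np.sqrt(2)-1);a=.0295-R_
    t=np.linspace(0,2*np.pi,n,endpoint=False)
    pts=np.stack([np.sign(np.cos(t))*a+R_*np.cos(t),np.sign(np.sin(t))*a+R_*np.sin(t)],1)
    y=np.radians(yaw);return c0+pts@np.array([[np.cos(y),np.sin(y)],[-np.sin(y),np.cos(y)]])
im=np.load('pics/w2.npz')['im'];big=cv2.resize(im[90:230,230:380],None,fx=4,fy=4,interpolation=cv2.INTER_CUBIC)[:,:,::-1].copy()
for yaw,col in [(3,(0,0,255))]:
    pl=np.array([proj('wrist',np.r_[f,0.0],s) for f in foot(yaw)]);pl=((pl-[230,90]+.5)*4).astype(np.int32)
    cv2.polylines(big,[pl],True,col,1)
cv2.imwrite('pics/ov.png',big)
```

```text
(205, 131) [0.3345 0.2926 0.003 ]
(285, 172) [0.3748 0.2955 0.003 ]
(262, 150) [0.3606 0.2985 0.003 ]
(190, 132) [0.329  0.2888 0.003 ]
(165, 170) [0.328  0.2682 0.003 ]
(293, 190) [0.3823 0.2904 0.003 ]
4.05382256257751
```

View pics/ov.png

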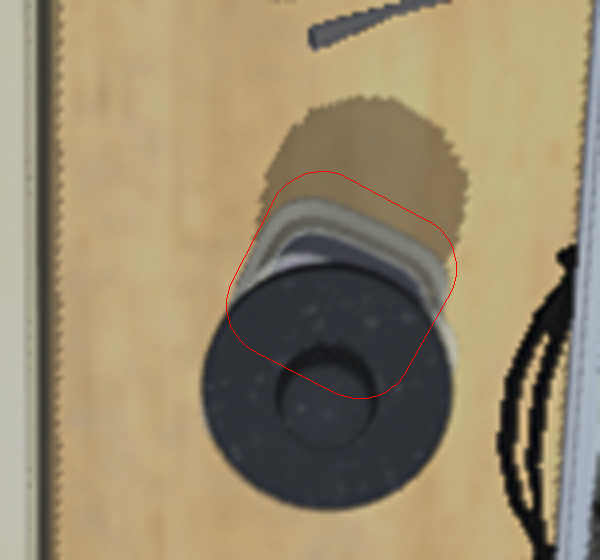

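```bash
cat > tray.py <<'E'
from h import *
from scipy.optimize import minimize
def model(l):  # l: local coords, origin = middle of row, y along row; order +y: small, round, oblong, large
    z=np.full(len(l),.010);k=np.array([120,40,-40,-120])/1000
    pk=[(43,46),None,(46,68),(68,68)]
    for i,c in enumerate(k):
        x,y=l[:,0],l[:,1]-c
        z[(abs(x)<.039)&(abs(y)<.039)]=.032
        if pk[i] is None: z[np.hypot(x,y)<.0245]=.017
        else: z[(abs(x)<pk[i][0]/2000+.0015)&(abs(y)<pk[i][1]/2000+.0015)]=.017
    return z
def fit(P,x0):
    q=near(P,x0[:2],.19,.005,.045)
    def cost(v):
        a=np.radians(v[2]*100);d=q[:,:2]-v[:2];l=np.stack([d@[np.cos(a),np.sin(a)],d@[-np.sin(a),np.cos(a)]],1)
        w=(abs(l[:,0])<.046)&(abs(l[:,1])<.166)
        e=np.minimum(abs(q[:,2]-model(l)),.008);return np.where(w,e,.006).mean()
    best=min((minimize(cost,np.array(x0)+[dx,dy,da],method='Nelder-Mead',options=dict(initial_simplex=np.array(x0)+[dx,dy,da]+np.array([[0,0,0],[.005,0,0],[0,.005,0],[0,0,.02]]))) for dx in(-.003,.003) for dy in(-.003,.003) for da in (-.01,.01)),key=lambda r:r.fun)
    return best
if __name__=='__main__':
    for f,n in [('top0','top'),('scene0','scene'),('w2','wrist')]:
        Z=np.load(f'pics/{f}.npz');s=dict(position=Z['p'],tool_rot=Z['r']) if n=='wrist' else None
        b=fit(cloud(n,Z['d'],s),[.48,.303,.31]);x,y,a=b.x;a*=100
        print(n,b.fun,b.x.round(4),[ (round(x-np.sin(np.radians(a))*k,4),round(y+np.cos(np.radians(a))*k,4)) for k in (.12,.04,-.04,-.12)])
E
python3 tray.py
python3 - <<'E'
from h import *
plan([(.3535,.2745,.14,94.5),(.3535,.2745,.048,94.5)],8.5)
E
```

```text
top 0.0026971510048878753 [0.4751 0.3045 0.3078] [(np.float64(0.4137), np.float64(0.4076)), (np.float64(0.4547), np.float64(0.3389)), (np.float64(0.4956), np.float64(0.2702)), (np.float64(0.5366), np.float64(0.2014))]
scene 0.003477129926806007 [0.4766 0.3048 0.3059] [(np.float64(0.4155), np.float64(0.4081)), (np.float64(0.4562), np.float64(0.3393)), (np.float64(0.497), np.float64(0.2704)), (np.float64(0.5377), np.float64(0.2015))]
wrist 0.002819688316103538 [0.4745 0.3043 0.3085] [(np.float64(0.413), np.float64(0.4073)), (np.float64(0.454), np.float64(0.3387)), (np.float64(0.495), np.float64(0.27)), (np.float64(0.536), np.float64(0.2013))]
8 "jaw": [8.5, 8.5, 8.5, 8.5, 8.5, 8.5, 8.5, 8.5] 
"dp": [[-0.02, -0.01, 2.2], [-0.02, -0.01, 2.19], [-0.03, -0.01, 2.2], [-0.02, -0.01, 2.2], [-0.03, -0.0, 2.19], [0.0, -0.0, 3.07], [0.0, -0.01, 3.07], [0.0, 0.0, 3.06]] 
"turn": [[-0.0, 0.0, 0.093], [-0.001, 0.0, 0.093], [0.0, 0.0, 0.093], [-0.0, 0.0, 0.092], [-0.001, 0.0, 0.093], [0.0, 0.0, 0.0], [0.0, 0.0, 0.0], [0.0, 0.0, 0.0]]
```

Call:
move_arm --jaw '[8.5,8.5,8.5,8.5,8.5,8.5,8.5,8.5,8.5]' --dp '[[-0.02,-0.01,2.2],[-0.02,-0.01,2.2],[-0.03,-0.01,2.2],[-0.02,-0.01,2.2],[-0.03,0,2.2],[0,0,3.07],[0,0,3.07],[0,0,3.06],[0,0,0]]' --turn '[[0,0,0.093],[0,0,0.093],[0,0,0.093],[0,0,0.093],[0,0,0.093],[0,0,0],[0,0,0],[0,0,0],[0,0,0]]'

```text
time_s: 3.0
position: [0.3523, 0.2709, 0.0448]
tool_rot: [[-0.072, 0.997, -0.008], [0.997, 0.072, -0.003], [-0.003, -0.008, -1.0]]
ft_force: [-0.7, -0.3, -1.5]
grip_width: 0.0851
gripper_force: 0.0
```

Call:
move_arm --jaw '[6.5,6.0,5.5,5,5,5,5,5,5]' --dp '[[0,0,0],[0,0,0],[0,0,0],[0,0,0],[0,0,0],[0,0,0],[0,0,0],[0,0,0],[0,0,0]]' --turn '[[0,0,0],[0,0,0],[0,0,0],[0,0,0],[0,0,0],[0,0,0],[0,0,0],[0,0,0],[0,0,0]]' --force 30

```text
time_s: 3.75
position: [0.3552, 0.2732, 0.0504]
tool_rot: [[-0.074, 0.997, 0.004], [0.997, 0.074, 0.001], [0.001, 0.004, -1.0]]
ft_force: [-2.0, -2.3, 8.1]
grip_width: 0.0574
gripper_force: 31.6
```

Run:
```python
from h import *
s=observe();print(s['position'],s['grip_width'],s['gripper_force'],s['ft_force'])
x,y,z=s['position']
plan([(x,y,z+.06,94.3)],5,step=.025)
```

```text
[0.35518315 0.27324154 0.05037365] 0.05736848164885781 31.557748848572373 [-1.95580752 -2.28450199  8.06578319]
3 "jaw": [5, 5, 5] 
"dp": [[0.0, 0.01, -2.0], [0.0, 0.0, -2.0], [0.0, 0.01, -2.0]] 
"turn": [[0.001, -0.0, -0.0], [0.001, -0.001, -0.001], [0.002, 0.0, 0.0]]
```

Call:
move_arm --jaw '[5,5,5,5,5,5,5]' --dp '[[0,0,-0.8],[0,0,-1.6],[0,0,-2],[0,0,-1.5],[0,0,-0.6],[0,0,0],[0,0,0]]' --turn '[[0,0,0],[0,0,0],[0,0,0],[0,0,0],[0,0,0],[0,0,0],[0,0,0]]'

```text
time_s: 4.33
position: [0.3541, 0.2729, 0.1135]
tool_rot: [[-0.074, 0.997, 0.0], [0.997, 0.074, 0.0], [0.0, 0.0, -1.0]]
ft_force: [-0.5, -0.1, -3.7]
grip_width: 0.0568
gripper_force: 33.1
```

Run:
```python
from h import *
s=observe();print(s['time_s'],s['position'],s['tool_rot'],s['grip_width'],s['gripper_force'],s['ft_force'],s['wrist_torque'])
im,d=cams.get_image('wrist');np.savez('pics/w3.npz',im=im,d=d,p=s['position'],r=s['tool_rot'])
im2,d2=cams.get_image('scene')
v=np.hstack([cv2.resize(im[100:400,120:520],(400,300)),cv2.resize(im2[200:350,220:420],(400,300))])
cv2.imwrite('pics/c3.png',v[:,:,::-1])
P=cloud('wrist',d,s)
for zl,zh in [(.145,.158),(.158,.175)]:
    q=near(P,s['position'][:2],.05,zl,zh);print(len(q),rect(q)if len(q)>3 else '',np.median(q[:,2]) if len(q) else '')
x,y,z=s['position']
plan([(.5366,.2014,.125,120.8)],5,step=.03)
```

```text
4.3333 [0.35405413 0.27291715 0.1135362 ] [[-7.39619193e-02  9.97261053e-01  1.63245665e-04]
 [ 9.97261064e-01  7.39619076e-02  7.68608632e-05]
 [ 6.45763846e-05  1.68483323e-04 -9.99999984e-01]] 0.05679724157006386 33.12524096108973 [-0.51008662 -0.14017599 -3.72612662] [-0.03214464  0.09554337 -0.02709332]
8959 (array([354. , 277.7]), array([64.3, 62.8]), 45.8, 8959) 0.15707662037096276
18188 (array([353. , 277.3]), array([99.9, 52.7]), 13.3, 18188) 0.16415494279053502
7 "jaw": [5, 5, 5, 5, 5, 5, 5] 
"dp": [[-1.21, 2.53, -0.18], [-1.37, 2.44, -0.17], [-1.54, 2.35, -0.18], [-1.68, 2.24, -0.18], [-1.83, 2.12, -0.17], [-1.97, 2.0, -0.18], [-2.09, 1.86, -0.17]] 
"turn": [[-0.0, 0.0, -0.066], [-0.0, 0.0, -0.066], [-0.001, -0.0, -0.067], [0.0, 0.0, -0.066], [-0.0, 0.0, -0.066], [-0.0, 0.0, -0.066], [-0.001, 0.0, -0.067]]
```

View pics/c3.png

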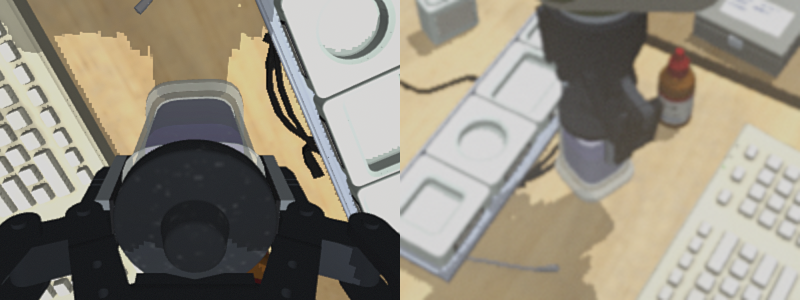

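Run:
```python
from h import *
plan([(.5374,.2001,.122,120.8)],5,step=.026)
```

```text
8 "jaw": [5, 5, 5, 5, 5, 5, 5, 5] 
"dp": [[-1.08, 2.22, -0.12], [-1.2, 2.16, -0.12], [-1.32, 2.08, -0.11], [-1.45, 2.0, -0.12], [-1.56, 1.91, -0.11], [-1.66, 1.83, -0.12], [-1.77, 1.72, -0.11], [-1.87, 1.61, -0.12]] 
"turn": [[-0.0, 0.0, -0.058], [-0.0, 0.0, -0.058], [-0.001, -0.0, -0.058], [0.0, 0.0, -0.058], [-0.0, 0.0, -0.058], [-0.0, 0.0, -0.058], [-0.0, 0.0, -0.058], [-0.001, 0.0, -0.058]]
```

Call:
move_arm --jaw '[5,5,5,5,5,5,5,5,5,5,5,5]' --dp '[[-1.08,2.22,-0.12],[-1.2,2.16,-0.12],[-1.32,2.08,-0.11],[-1.45,2.0,-0.12],[-1.56,1.91,-0.11],[-1.66,1.83,-0.12],[-1.77,1.72,-0.11],[-1.87,1.61,-0.12],[0,0,0],[0,0,0],[0,0,0],[0,0,0]]' --turn '[[0,0,-0.058],[0,0,-0.058],[0,0,-0.058],[0,0,-0.058],[0,0,-0.058],[0,0,-0.058],[0,0,-0.058],[0,0,-0.058],[0,0,0],[0,0,0],[0,0,0],[0,0,0]]'

```text
time_s: 5.43
position: [0.5368, 0.2006, 0.1222]
tool_rot: [[-0.513, 0.859, -0.002], [0.859, 0.513, -0.0], [0.001, -0.002, -1.0]]
ft_force: [-0.6, 0.6, -3.2]
grip_width: 0.0576
gripper_force: 33.5
```

Run:
```python
from h import *
s=observe();print(s['time_s'],s['position'],s['q'].round(1) if hasattr(s['q'],'round') else s['q'],s['ft_force'])
im,d=cams.get_image('top');np.savez('pics/t4.npz',im=im,d=d)
P=cloud('top',d)
q=near(P,(.5366,.2014),.06,.09,.3);print(rect(q))
im,d=cams.get_image('wrist');np.savez('pics/w4.npz',im=im,d=d,p=s['position'],r=s['tool_rot'])
cv2.imwrite('pics/w4.png',im[60:400,100:540,::-1])
P=cloud('wrist',d,s);from tray import fit
b=fit(P,[.475,.3045,.308]);print(b.x,b.fun)
plan([(.5374,.2001,.078,120.8)],5,step=.022)
```

```text
5.4333 [0.53684653 0.20060707 0.12223378] [  8.7  29.8  80.2   0.   70.1 -22.2] [-0.63434292  0.6393722  -3.21763566]
(array([492.8, 174.1]), array([18. , 26.6]), 19.3, 107)
[0.47462228 0.30394706 0.30795031] 0.002777366719988609
3 "jaw": [5, 5, 5] 
"dp": [[-0.02, -0.0, 1.49], [-0.02, -0.0, 1.49], [-0.03, -0.0, 1.49]] 
"turn": [[-0.0, -0.0, 0.0], [-0.0, -0.0, 0.001], [-0.001, -0.0, -0.0]]
```

View pics/w4.png

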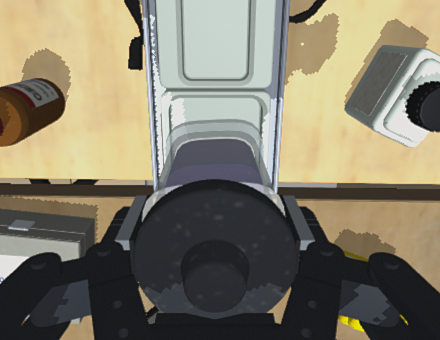

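Call:
move_arm --jaw '[5,5,5,5,5,5,5,5,5]' --dp '[[0,0,1.3],[0,0,1.5],[0,0,1.2],[0,0,0.4],[0,0,0.4],[0,0,0.3],[0,0,0.2],[0,0,0],[0,0,0]]' --turn '[[0,0,0],[0,0,0],[0,0,0],[0,0,0],[0,0,0],[0,0,0],[0,0,0],[0,0,0],[0,0,0]]'

```text
time_s: 6.28
position: [0.538, 0.2003, 0.0702]
tool_rot: [[-0.512, 0.859, 0.001], [0.859, 0.512, 0.0], [-0.0, 0.001, -1.0]]
ft_force: [0.4, 0.2, -3.8]
grip_width: 0.0574
gripper_force: 33.6
```

Call:
move_arm --jaw '[5,5,5,5]' --dp '[[0,0,0.12],[0,0,0.12],[0,0,0.12],[0,0,0]]' --turn '[[0,0,0],[0,0,0],[0,0,0],[0,0,0]]'

```text
time_s: 6.62
position: [0.5383, 0.2001, 0.0675]
tool_rot: [[-0.513, 0.859, 0.002], [0.859, 0.513, -0.0], [-0.001, 0.001, -1.0]]
ft_force: [-2.1, -2.7, 6.4]
grip_width: 0.0569
gripper_force: 33.5
```

Call:
move_arm --jaw '[6,6.5,7,7.8,8.5,8.5,8.5,8.5,8.5,8.5,8.5]' --dp '[[0,0,0],[0,0,0],[0,0,0],[0,0,0],[0,0,0],[0,0,0],[0,0,-1],[0,0,-2.5],[0,0,-3.5],[0,0,-3.5],[0,0,-3.5]]' --turn '[[0,0,0],[0,0,0],[0,0,0],[0,0,0],[0,0,0],[0,0,0],[0,0,0],[0,0,0],[0,0,0],[0,0,0],[0,0,0]]'

```text
time_s: 7.53
position: [0.5375, 0.2002, 0.2087]
tool_rot: [[-0.512, 0.859, 0.0], [0.859, 0.512, 0.0], [-0.0, 0.0, -1.0]]
ft_force: [0.9, 0.9, -0.1]
grip_width: 0.085
gripper_force: 0.0
```

Run:
```python
from h import *
s=observe();print(s['time_s'],s['position'],s['q'])
im,d=cams.get_image('wrist');np.savez('pics/w5.npz',im=im,d=d,p=s['position'],r=s['tool_rot'])
cv2.imwrite('pics/w5.png',im[:,:,::-1])
P=cloud('wrist',d,s)
for nm,c,r,zl,zh in [('knob',(.5366,.2014),.05,.116,.14),('lid',(.5366,.2014),.05,.1,.116),('rbody',(.627,.2995),.05,.045,.06),('rcap',(.627,.2995),.05,.07,.09)]:
    q=near(P,c,r,zl,zh);print(nm,rect(q)if len(q)>3 else '',np.median(q[:,2]) if len(q) else '')
```

```text
7.5333 [0.53752482 0.20022885 0.20866231] [ 8.60961140e+00  2.51247460e+01  7.27721995e+01  9.90326833e-04
  8.20868978e+01 -2.22157978e+01]
knob (array([535., 201.]), array([21.8, 21.6]), 73.9, 728) 0.12306965932132964
lid (array([535.5, 200.5]), array([58.5, 58.5]), 29.7, 4000) 0.11184201848196594
rbody (array([626.3, 299. ]), array([35.9, 58.1]), 6.7, 1065) 0.05653640922743952
rcap (array([627. , 299.1]), array([28.2, 27.8]), 10.4, 1056) 0.08018120660397351
```

View pics/w5.png

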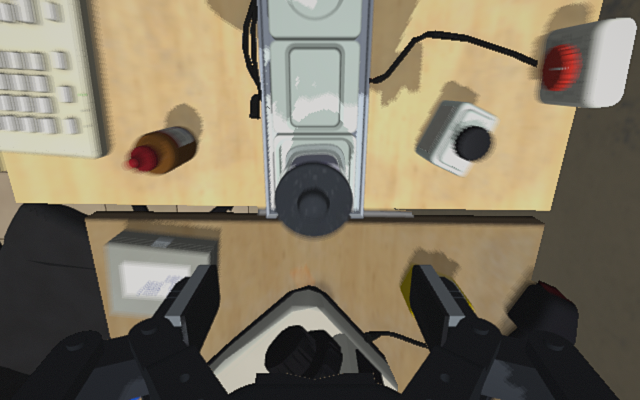

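Run:
```python
from h import *
plan([(.6268,.2993,.15,96.7),(.6268,.2993,.024,96.7)],7,step=.032)
```

```text
9 "jaw": [7, 7, 7, 7, 7, 7, 7, 7, 7] 
"dp": [[0.81, 2.49, 1.35], [1.01, 2.41, 1.34], [1.22, 2.32, 1.33], [1.4, 2.22, 1.34], [1.59, 2.09, 1.32], [-0.0, -0.0, 3.15], [-0.0, -0.0, 3.15], [-0.0, -0.01, 3.15], [-0.0, 0.0, 3.15]] 
"turn": [[0.002, 0.0, 0.084], [0.003, 0.001, 0.085], [0.002, 0.0, 0.084], [0.003, 0.001, 0.084], [0.002, 0.0, 0.084], [0.0, 0.0, 0.0], [0.0, 0.0, 0.0], [0.0, 0.0, 0.0], [0.0, 0.0, 0.0]]
```

Call:
move_arm --jaw '[7,7,7,7,7,7,7,7,7,7,7]' --dp '[[0.81,2.49,1.35],[1.01,2.41,1.34],[1.22,2.32,1.33],[1.4,2.22,1.34],[1.59,2.09,1.32],[0,0,0],[0,0,3.0],[0,0,3.0],[0,0,3.0],[0,0,0],[0,0,0]]' --turn '[[0,0,0.084],[0,0,0.084],[0,0,0.084],[0,0,0.084],[0,0,0.084],[0,0,0],[0,0,0],[0,0,0],[0,0,0],[0,0,0],[0,0,0]]'

```text
time_s: 8.5
position: [0.6238, 0.2985, 0.0494]
tool_rot: [[-0.118, 0.993, -0.002], [0.993, 0.118, -0.001], [-0.0, -0.002, -1.0]]
ft_force: [-0.0, 0.2, 1.6]
grip_width: 0.0698
gripper_force: 0.0
```

Run:
```python
from h import *
s=observe();print(s['time_s'],s['position'],s['tool_rot'],s['ft_force'])
plan([(.6268,.2993,.021,96.7)],7,step=.02)
```

```text
8.5 [0.62379076 0.29852209 0.04943794] [[-1.18016442e-01  9.93009761e-01 -1.93227983e-03]
 [ 9.93011578e-01  1.18015517e-01 -5.86456486e-04]
 [-3.54318012e-04 -1.98798775e-03 -9.99997961e-01]] [-0.03499836  0.18959289  1.64706334]
2 "jaw": [7, 7] 
"dp": [[0.02, 0.16, 1.42], [0.02, 0.15, 1.42]] 
"turn": [[-0.001, 0.0, 0.001], [-0.001, 0.0, 0.0]]
```

Call:
move_arm --jaw '[7,7,7,7,5,4,3,2.5,2.5,2.5,2.5,2.5]' --dp '[[0,0.15,1.2],[0,0.1,1.2],[0,0,0.4],[0,0,0],[0,0,0],[0,0,0],[0,0,0],[0,0,0],[0,0,0],[0,0,0],[0,0,0],[0,0,0]]' --turn '[[0,0,0],[0,0,0],[0,0,0],[0,0,0],[0,0,0],[0,0,0],[0,0,0],[0,0,0],[0,0,0],[0,0,0],[0,0,0],[0,0,0]]' --force 25

```text
time_s: 9.5
position: [0.627, 0.2993, 0.0222]
tool_rot: [[-0.118, 0.993, 0.001], [0.993, 0.118, 0.0], [0.0, 0.001, -1.0]]
ft_force: [0.3, 0.3, 5.2]
grip_width: 0.0357
gripper_force: 25.9
```

Call:
move_arm --jaw '[2.5,2.5,2.5,2.5,2.5]' --dp '[[0,0,-0.8],[0,0,-1.6],[0,0,-2.2],[0,0,-2.0],[0,0,-1]]' --turn '[[0,0,0],[0,0,0],[0,0,0],[0,0,0],[0,0,0]]'

```text
time_s: 9.92
position: [0.6272, 0.2994, 0.1001]
tool_rot: [[-0.118, 0.993, 0.003], [0.993, 0.118, 0.001], [0.0, 0.003, -1.0]]
ft_force: [0.4, 0.4, -0.7]
grip_width: 0.036
gripper_force: 25.1
```

Run:
```python
from h import *
s=observe();print(s['time_s'],s['position'],s['grip_width'])
plan([(.4957,.2702,.095,120.8)],2.5,step=.022)
```

```text
9.9167 [0.62724007 0.29936806 0.10013171] 0.03601042029666106
7 "jaw": [2.5, 2.5, 2.5, 2.5, 2.5, 2.5, 2.5] 
"dp": [[-0.19, -1.92, 0.07], [-0.08, -1.92, 0.07], [0.04, -1.92, 0.07], [0.15, -1.92, 0.06], [0.27, -1.91, 0.08], [0.38, -1.88, 0.07], [0.5, -1.86, 0.07]] 
"turn": [[0.0, 0.0, -0.06], [0.001, 0.0, -0.06], [0.0, 0.0, -0.06], [0.001, 0.0, -0.06], [0.0, 0.0, -0.06], [0.0, 0.0, -0.06], [0.001, 0.0, -0.059]]
```

Call:
move_arm --jaw '[2.5,2.5,2.5,2.5,2.5,2.5,2.5,2.5,2.5,2.5]' --dp '[[-0.19,-1.92,0],[-0.08,-1.92,0],[0.04,-1.92,0],[0.15,-1.92,0],[0.27,-1.91,0],[0.38,-1.88,0],[0.5,-1.86,0],[0,0,0],[0,0,0],[0,0,0]]' --turn '[[0,0,-0.06],[0,0,-0.06],[0,0,-0.06],[0,0,-0.06],[0,0,-0.06],[0,0,-0.06],[0,0,-0.06],[0,0,0],[0,0,0],[0,0,0]]'

```text
time_s: 10.75
position: [0.4957, 0.2701, 0.0974]
tool_rot: [[-0.512, 0.859, 0.0], [0.859, 0.512, 0.0], [-0.0, 0.0, -1.0]]
ft_force: [-0.0, -1.2, -1.0]
grip_width: 0.0355
gripper_force: 25.5
```

Run:
```python
from h import *
from tray import fit
s=observe();print(s['time_s'],s['position'],s['tool_rot'][0][0],s['grip_width'])
im,d=cams.get_image('wrist');np.savez('pics/w6.npz',im=im,d=d,p=s['position'],r=s['tool_rot']);cv2.imwrite('pics/w6.png',im[60:400,100:540,::-1])
P=cloud('wrist',d,s);b=fit(P,[.475,.3045,.308]);print(b.x,b.fun)
q=near(P,(.4957,.2702),.06,.148,.175);print(rect(q),np.median(q[:,2]))
q=near(P,(.4957,.2702),.06,.10,.135);print(rect(q))
plan([(.4957,.2702,.045,120.8)],2.5,step=.022)
```

```text
10.75 [0.49567481 0.27013482 0.09742308] -0.511557607229753 0.03554100059069837
[0.4748064  0.30390397 0.30763608] 0.002589141107464837
(array([494.3, 272.6]), array([117.8,  31.4]), 30.6, 25139) 0.15669855846275968
(array([505.7, 269. ]), array([62. , 82.6]), 80.8, 7321)
3 "jaw": [2.5, 2.5, 2.5] 
"dp": [[0.01, -0.0, 1.74], [0.0, -0.01, 1.75], [0.01, -0.0, 1.74]] 
"turn": [[0.0, 0.0, -0.0], [0.0, 0.0, -0.0], [0.0, 0.0, -0.0]]
```

View pics/w6.png

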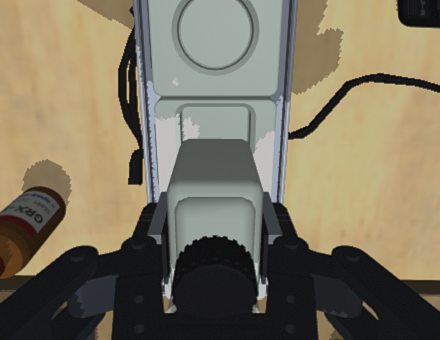

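Call:
move_arm --jaw '[2.5,2.5,2.5,2.5,2.5,2.5,2.5,2.5,2.5,2.5]' --dp '[[0,0,1.3],[0,0,1.5],[0,0,1.2],[0,0,0.6],[0,0,0.4],[0,0,0.3],[0,0,0.2],[0,0,0.15],[0,0,0.1],[0,0,0]]' --turn '[[0,0,0],[0,0,0],[0,0,0],[0,0,0],[0,0,0],[0,0,0],[0,0,0],[0,0,0],[0,0,0],[0,0,0]]'

```text
time_s: 11.63
position: [0.4953, 0.2701, 0.0401]
tool_rot: [[-0.512, 0.859, 0.0], [0.859, 0.512, 0.0], [-0.0, 0.0, -1.0]]
ft_force: [-0.2, 0.1, -1.1]
grip_width: 0.0356
gripper_force: 25.4
```

Call:
move_arm --jaw '[2.5,2.5,2.5,2.5]' --dp '[[0,0,0.1],[0,0,0.1],[0,0,0.05],[0,0,0]]' --turn '[[0,0,0],[0,0,0],[0,0,0],[0,0,0]]'

```text
time_s: 11.97
position: [0.4954, 0.2701, 0.0391]
tool_rot: [[-0.513, 0.859, 0.002], [0.859, 0.513, 0.0], [-0.001, 0.001, -1.0]]
ft_force: [-4.9, -1.7, 13.7]
grip_width: 0.0358
gripper_force: 27.1
```

Call:
move_arm --jaw '[4,5,6,7,7,7,7,7,7,7]' --dp '[[0,0,0],[0,0,0],[0,0,0],[0,0,0],[0,0,0],[0,0,-1],[0,0,-2.5],[0,0,-3.5],[0,0,-3.5],[0,0,-3.5]]' --turn '[[0,0,0],[0,0,0],[0,0,0],[0,0,0],[0,0,0],[0,0,0],[0,0,0],[0,0,0],[0,0,0],[0,0,0]]'

```text
time_s: 12.8
position: [0.4948, 0.2699, 0.1798]
tool_rot: [[-0.512, 0.859, 0.0], [0.859, 0.512, 0.0], [-0.0, 0.0, -1.0]]
ft_force: [-0.3, 0.6, -0.2]
grip_width: 0.0701
gripper_force: 0.0
```

Run:
```python
from h import *
s=observe();print(s['time_s'],s['position'],s['q'])
im,d=cams.get_image('wrist');np.savez('pics/w7.npz',im=im,d=d,p=s['position'],r=s['tool_rot'])
P=cloud('wrist',d,s)
im,d=cams.get_image('top');T=cloud('top',d);np.savez('pics/t7.npz',im=im,d=d)
for X in (P,T):
  for nm,c,r,zl,zh in [('rcap',(.4957,.2702),.04,.085,.11),('dropbody',(.404,.154),.04,.055,.076),('droptop',(.404,.154),.04,.085,.11)]:
    q=near(X,c,r,zl,zh);print(nm,rect(q)if len(q)>3 else '',q[:,2].max() if len(q) else '')
plan([(.4045,.1545,.17,100),(.4045,.1545,.07,100)],7,step=.032)
```

```text
12.8 [0.49480151 0.26994047 0.17977541] [ 1.65826965e+01  2.55411362e+01  7.71292680e+01 -5.71262663e-04
  7.73246351e+01 -1.42423367e+01]
rcap (array([494.5, 270.2]), array([27.9, 27.5]), 39.8, 1231) 0.0997352364049007
dropbody (array([405.2, 156.2]), array([30.6, 36.3]), 72.0, 1059) 0.07598780965037116
droptop (array([404.5, 155.1]), array([16.1, 20.4]), 83.3, 516) 0.10223483561195434
rcap  
dropbody (array([404.6, 153.3]), array([36. , 34.4]), 45.8, 148) 0.07573172531361361
droptop (array([404.7, 153.4]), array([17.5, 17.2]), 1.0, 64) 0.10274280286490689
9 "jaw": [7, 7, 7, 7, 7, 7, 7, 7, 7] 
"dp": [[-1.05, -2.79, 0.25], [-1.24, -2.7, 0.25], [-1.44, -2.61, 0.27], [-1.62, -2.49, 0.26], [-1.8, -2.37, 0.28], [-0.0, -0.0, 2.5], [-0.0, -0.0, 2.5], [-0.0, -0.0, 2.5], [-0.0, -0.0, 2.5]] 
"turn": [[0.002, 0.0, 0.073], [0.003, 0.0, 0.072], [0.002, 0.0, 0.073], [0.002, 0.001, 0.073], [0.002, -0.0, 0.073], [0.0, -0.0, -0.0], [0.0, -0.0, -0.0], [0.0, -0.0, -0.0], [0.0, -0.0, -0.0]]
```

Call:
move_arm --jaw '[7,7,7,7,7,7,7,7,7,7,7,7]' --dp '[[-1.05,-2.79,0.25],[-1.24,-2.7,0.25],[-1.44,-2.61,0.27],[-1.62,-2.49,0.26],[-1.8,-2.37,0.28],[0,0,0],[0,0,2.5],[0,0,3],[0,0,3],[0,0,2.5],[0,0,1.5],[0,0,0]]' --turn '[[0,0,0.073],[0,0,0.073],[0,0,0.073],[0,0,0.073],[0,0,0.073],[0,0,0],[0,0,0],[0,0,0],[0,0,0],[0,0,0],[0,0,0],[0,0,0]]'

```text
time_s: 13.9
position: [0.401, 0.1538, 0.0371]
tool_rot: [[-0.172, 0.985, -0.005], [0.985, 0.172, -0.0], [0.0, -0.005, -1.0]]
ft_force: [0.0, -0.4, -0.3]
grip_width: 0.0699
gripper_force: 0.0
```

Run:
```python
from h import *
s=observe();print(s['time_s'],s['position'],s['ft_force'])
im,d=cams.get_image('wrist');P=cloud('wrist',d,s)
q=near(P,(.4045,.154),.03,.085,.105);print(rect(q)if len(q)>3 else '',q[:,2].max() if len(q) else '')
plan([(.4047,.1542,.036,100)],7,step=.02)
```

```text
13.9 [0.40099703 0.15379115 0.03709271] [ 0.00542704 -0.436924   -0.33269529]
(array([413. , 158.2]), array([40.5, 19.5]), 24.9, 2586) 0.10470032113004052
1 "jaw": [7] 
"dp": [[-0.02, 0.29, 0.26]] 
"turn": [[-0.003, -0.0, -0.001]]
```

Call:
move_arm --jaw '[7,7,7]' --dp '[[0,0,0],[0,0,0],[0,0,0]]' --turn '[[0,0,0],[0,0,0],[0,0,0]]'

```text
time_s: 14.2
position: [0.4029, 0.154, 0.0404]
tool_rot: [[-0.172, 0.985, 0.002], [0.985, 0.172, 0.0], [-0.0, 0.002, -1.0]]
ft_force: [0.2, 0.6, 0.2]
grip_width: 0.0697
gripper_force: 0.0
```

Call:
move_arm --jaw '[7,7,7,5.5,4.5,4,3.5,3,3,3,3,3]' --dp '[[0,0.15,0.3],[0,0,0],[0,0,0],[0,0,0],[0,0,0],[0,0,0],[0,0,0],[0,0,0],[0,0,0],[0,0,0],[0,0,0],[0,0,0]]' --turn '[[0,0,0],[0,0,0],[0,0,0],[0,0,0],[0,0,0],[0,0,0],[0,0,0],[0,0,0],[0,0,0],[0,0,0],[0,0,0],[0,0,0]]' --force 20

```text
time_s: 15.2
position: [0.4039, 0.1541, 0.0364]
tool_rot: [[-0.172, 0.985, 0.0], [0.985, 0.172, 0.0], [-0.0, 0.0, -1.0]]
ft_force: [-0.6, 0.2, 4.1]
grip_width: 0.0362
gripper_force: 19.9
```

Call:
move_arm --jaw '[3,3,3,3,3,3,3,3]' --dp '[[0,0,-0.8],[0,0,-1.6],[0,0,-2.4],[0,0,-2.4],[0,0,-1.6],[0,0,-0.8],[0,0,0],[0,0,0]]' --turn '[[0,0,0],[0,0,0],[0,0,0],[0,0,0],[0,0,0],[0,0,0],[0,0,0],[0,0,0]]'

```text
time_s: 15.87
position: [0.4034, 0.154, 0.132]
tool_rot: [[-0.172, 0.985, -0.001], [0.985, 0.172, -0.0], [0.0, -0.001, -1.0]]
ft_force: [0.4, 0.3, -0.2]
grip_width: 0.0359
gripper_force: 20.3
```

Run:
```python
from h import *
s=observe();print(s['time_s'],s['position'])
im,d=cams.get_image('wrist');P=cloud('wrist',d,s);cv2.imwrite('pics/w8.png',im[60:400,100:540,::-1])
im,d=cams.get_image('scene');np.savez('pics/s8.npz',im=im,d=d)
print([np.round(proj('scene',np.r_[s['position'][:2],z]),0) for z in (.09,.19)])
plan([(.4547,.3389,.13,120.8)],3,step=.025)
```

```text
15.8667 [0.40335222 0.15404425 0.13195512]
[array([359., 229.]), array([363., 192.])]
8 "jaw": [3, 3, 3, 3, 3, 3, 3, 3] 
"dp": [[2.17, 1.03, 0.01], [2.11, 1.13, 0.02], [2.06, 1.23, 0.02], [2.01, 1.32, 0.01], [1.94, 1.41, 0.02], [1.88, 1.49, 0.01], [1.81, 1.58, 0.02], [1.73, 1.66, 0.02]] 
"turn": [[-0.0, -0.0, -0.046], [-0.001, -0.0, -0.045], [0.0, -0.0, -0.046], [-0.0, -0.0, -0.045], [-0.0, -0.0, -0.046], [-0.001, -0.0, -0.045], [0.0, -0.0, -0.046], [-0.0, -0.001, -0.046]]
```

View pics/w8.png

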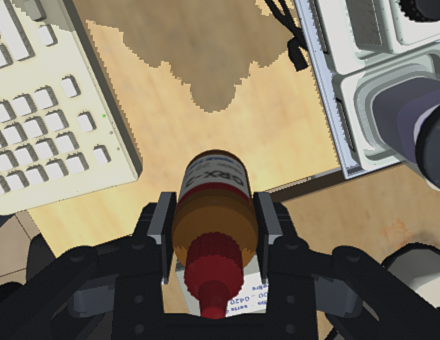

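Call:
move_arm --jaw '[3,3,3,3,3,3,3,3,3,3,3]' --dp '[[2.17,1.03,0],[2.11,1.13,0],[2.06,1.23,0],[2.01,1.32,0],[1.94,1.41,0],[1.88,1.49,0],[1.81,1.58,0],[1.73,1.66,0],[0,0,0],[0,0,0],[0,0,0]]' --turn '[[0,0,-0.046],[0,0,-0.046],[0,0,-0.046],[0,0,-0.046],[0,0,-0.046],[0,0,-0.046],[0,0,-0.046],[0,0,-0.046],[0,0,0],[0,0,0],[0,0,0]]'

```text
time_s: 16.88
position: [0.4544, 0.3385, 0.1312]
tool_rot: [[-0.515, 0.857, -0.002], [0.857, 0.515, -0.001], [0.0, -0.002, -1.0]]
ft_force: [-0.4, -0.8, -0.7]
grip_width: 0.0361
gripper_force: 20.4
```

Run:
```python
from h import *
from tray import fit
s=observe();print(s['time_s'],s['position'],s['tool_rot'][0])
im,d=cams.get_image('wrist');P=cloud('wrist',d,s);np.savez('pics/w9.npz',im=im,d=d,p=s['position'],r=s['tool_rot'])
b=fit(P,[.475,.3045,.308]);print(b.x,b.fun)
im,d=cams.get_image('top');T=cloud('top',d)
q=near(P,s['position'][:2],.03,.178,.2);print(rect(q) if len(q)>3 else '')
plan([(.4547,.3389,.058,120.8)],3,step=.02)
```

```text
16.8833 [0.45441827 0.33851115 0.13123967] [-0.51455057  0.85745729 -0.00217075]
[0.47468466 0.30429909 0.30864209] 0.002443702682248707
(array([451.9, 342.5]), array([55.4, 26.1]), 30.8, 5068)
4 "jaw": [3, 3, 3, 3] 
"dp": [[0.01, 0.01, 1.85], [0.02, 0.01, 1.84], [0.01, 0.01, 1.85], [0.02, 0.01, 1.85]] 
"turn": [[-0.0, -0.0, 0.001], [-0.001, -0.0, 0.0], [0.0, -0.0, 0.001], [-0.0, -0.0, 0.0]]
```

Call:
move_arm --jaw '[3,3,3,3,3,3,3,3,3,3,3,3]' --dp '[[0,0,1.4],[0,0,1.9],[0,0,1.7],[0,0,1.1],[0,0,0.6],[0,0,0.4],[0,0,0.2],[0,0,0.2],[0,0,0.1],[0,0,0],[0,0,0],[0,0,0]]' --turn '[[0,0,0],[0,0,0],[0,0,0],[0,0,0],[0,0,0],[0,0,0],[0,0,0],[0,0,0],[0,0,0],[0,0,0],[0,0,0],[0,0,0]]'

```text
time_s: 17.98
position: [0.4551, 0.3392, 0.0566]
tool_rot: [[-0.515, 0.857, 0.001], [0.857, 0.515, 0.0], [-0.0, 0.001, -1.0]]
ft_force: [-0.0, 0.2, -1.0]
grip_width: 0.036
gripper_force: 20.4
```

Call:
move_arm --jaw '[3,3,3,3]' --dp '[[0,0,0.1],[0,0,0.1],[0,0,0],[0,0,0]]' --turn '[[0,0,0],[0,0,0],[0,0,0],[0,0,0]]'

```text
time_s: 18.32
position: [0.455, 0.3391, 0.0543]
tool_rot: [[-0.515, 0.857, -0.0], [0.857, 0.515, -0.0], [0.0, -0.0, -1.0]]
ft_force: [0.2, -0.1, -0.4]
grip_width: 0.036
gripper_force: 20.4
```

Call:
move_arm --jaw '[3,3,3]' --dp '[[0,0,0.1],[0,0,0.05],[0,0,0]]' --turn '[[0,0,0],[0,0,0],[0,0,0]]'

```text
time_s: 18.57
position: [0.4551, 0.3392, 0.0534]
tool_rot: [[-0.515, 0.857, 0.001], [0.857, 0.515, 0.0], [-0.0, 0.001, -1.0]]
ft_force: [-1.6, -1.2, 5.0]
grip_width: 0.0361
gripper_force: 20.7
```

Call:
move_arm --jaw '[4,4.6,5.4,6.2,7,7,7,7,7,7]' --dp '[[0,0,0],[0,0,0],[0,0,0],[0,0,0],[0,0,0],[0,0,-1],[0,0,-2.5],[0,0,-3.5],[0,0,-3.5],[0,0,-3]]' --turn '[[0,0,0],[0,0,0],[0,0,0],[0,0,0],[0,0,0],[0,0,0],[0,0,0],[0,0,0],[0,0,0],[0,0,0]]'

```text
time_s: 19.4
position: [0.455, 0.3391, 0.191]
tool_rot: [[-0.515, 0.857, 0.002], [0.857, 0.515, 0.001], [-0.0, 0.002, -1.0]]
ft_force: [-0.1, -0.8, 0.4]
grip_width: 0.0698
gripper_force: 0.0
```

Run:
```python
from h import *
s=observe();print(s['time_s'],s['position'],s['q'])
im,d=cams.get_image('wrist');P=cloud('wrist',d,s);np.savez('pics/w10.npz',im=im,d=d,p=s['position'],r=s['tool_rot'])
im,d=cams.get_image('top');T=cloud('top',d)
for X in (P,T):
  for nm,c,r,zl,zh in [('drop',(.4547,.3389),.03,.1,.125),('can',(.5588,.424),.04,.055,.07)]:
    q=near(X,c,r,zl,zh);print(nm,rect(q)if len(q)>3 else '',q[:,2].max() if len(q) else '')
```

```text
19.4 [0.45496944 0.33910458 0.19096291] [ 2.47474564e+01  2.52997331e+01  7.55553057e+01  6.26992044e-04
  7.90371889e+01 -6.25248585e+00]
drop (array([455.2, 338.8]), array([19.9, 19.6]), 32.3, 592) 0.11941516787414858
can (array([557.9, 423.8]), array([31.3, 36.9]), 42.9, 1638) 0.0654661001196139
drop (array([457.4, 334.2]), array([17.9,  9.6]), 16.7, 39) 0.11350386843224725
can (array([558.9, 423.5]), array([30.5, 37. ]), 37.7, 223) 0.0664083563868948
```

Run:
```python
from h import *
for f,n in [('top0','top'),('scene0','scene')]:
    P=cloud(n,np.load(f'pics/{f}.npz')['d']).reshape(-1,3);P=P[~np.isnan(P[:,0])]
    for c in [(.5584,.4238),(.49,.49),(.4137,.4076),(.35,.51)]:
        D=np.hypot(*(P[:,:2]-c).T);m=(P[:,2]>.075)&(D<.3);i=np.argmin(np.where(m,D,9));print(n,c,D[i].round(3),P[i].round(3))
plan([(.5584,.4238,.15,132.6),(.5584,.4238,.035,132.6)],7,step=.03)
```

```text
top (0.5584, 0.4238) 0.099 [0.58  0.521 0.077]
top (0.49, 0.49) 0.092 [0.575 0.526 0.08 ]
top (0.4137, 0.4076) 0.116 [0.371 0.3   0.086]
top (0.35, 0.51) 0.013 [0.338 0.516 0.413]
scene (0.5584, 0.4238) 0.128 [0.617 0.309 0.078]
scene (0.49, 0.49) 0.113 [0.423 0.581 0.424]
scene (0.4137, 0.4076) 0.114 [0.374 0.3   0.083]
scene (0.35, 0.51) 0.016 [0.336 0.518 0.425]
9 "jaw": [7, 7, 7, 7, 7, 7, 7, 7, 7] 
"dp": [[0.39, 2.6, 0.9], [0.29, 2.61, 0.9], [0.17, 2.63, 0.89], [0.08, 2.63, 0.89], [-0.04, 2.63, 0.88], [0.0, 0.0, 2.87], [0.0, 0.0, 2.88], [0.0, 0.0, 2.87], [0.0, 0.0, 2.88]] 
"turn": [[0.002, 0.0, -0.04], [0.002, 0.001, -0.041], [0.002, 0.0, -0.04], [0.002, 0.001, -0.041], [0.002, 0.0, -0.04], [0.0, 0.0, -0.0], [0.0, 0.0, -0.0], [0.0, 0.0, -0.0], [0.0, 0.0, -0.0]]
```

Call:
move_arm --jaw '[7,7,7,7,7,7,7,7,7,7,7,7]' --dp '[[0.39,2.6,0.9],[0.29,2.61,0.9],[0.17,2.63,0.89],[0.08,2.63,0.89],[-0.04,2.63,0.88],[0,0,0],[0,0,2.5],[0,0,2.5],[0,0,2],[0,0,1],[0,0,0],[0,0,0]]' --turn '[[0,0,-0.04],[0,0,-0.04],[0,0,-0.04],[0,0,-0.04],[0,0,-0.04],[0,0,0],[0,0,0],[0,0,0],[0,0,0],[0,0,0],[0,0,0],[0,0,0]]'

```text
time_s: 20.5
position: [0.5566, 0.4227, 0.0639]
tool_rot: [[-0.675, 0.738, 0.0], [0.738, 0.675, 0.0], [-0.0, 0.0, -1.0]]
ft_force: [0.6, -0.0, 0.1]
grip_width: 0.0697
gripper_force: 0.0
```

Run:
```python
from h import *
s=observe();print(s['time_s'],s['position'],s['ft_force'])
im,d=cams.get_image('wrist');P=cloud('wrist',d,s)
cv2.imwrite('pics/w11.png',im[60:400,100:540,::-1])
q=near(P,(.5584,.4238),.03,.056,.067);print(rect(q)if len(q)>3 else '')
s=observe();print(s['position'])
plan([(.5584,.4238,.026,132.6)],7,step=.06)
```

```text
20.5 [0.5565902  0.42267795 0.06390355] [ 0.5781583  -0.04371762  0.11059382]
(array([558.3, 424.1]), array([30.8, 37.6]), 43.2, 4102)
[0.55698892 0.42290526 0.06473432]
1 "jaw": [7] 
"dp": [[-0.03, 0.16, 3.87]] 
"turn": [[0.002, 0.001, -0.003]]
```

View pics/w11.png

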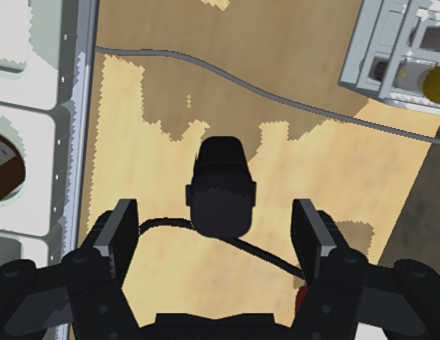

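Call:
move_arm --jaw '[7,7,7,7,5,4.2,3.6,3,2.5,2.5,2.5,2.5]' --dp '[[0,0.1,1.4],[0,0,1.6],[0,0,0.8],[0,0,0],[0,0,0],[0,0,0],[0,0,0],[0,0,0],[0,0,0],[0,0,0],[0,0,0],[0,0,0]]' --turn '[[0,0,0],[0,0,0],[0,0,0],[0,0,0],[0,0,0],[0,0,0],[0,0,0],[0,0,0],[0,0,0],[0,0,0],[0,0,0],[0,0,0]]'

```text
time_s: 21.55
position: [0.5578, 0.4237, 0.0263]
tool_rot: [[-0.675, 0.738, 0.002], [0.738, 0.675, 0.001], [-0.001, 0.002, -1.0]]
ft_force: [1.0, 0.3, 6.3]
grip_width: 0.0299
gripper_force: 21.5
```

Call:
move_arm --jaw '[2.5,2.5,2.5,2.5,2.5,2.5,2.5,2.5]' --dp '[[0,0,0],[0,0,-0.8],[0,0,-1.6],[0,0,-2.4],[0,0,-2.2],[0,0,-1.2],[0,0,0],[0,0,0]]' --turn '[[0,0,0],[0,0,0],[0,0,0],[0,0,0],[0,0,0],[0,0,0],[0,0,0],[0,0,0]]'

```text
time_s: 22.22
position: [0.5571, 0.4233, 0.1074]
tool_rot: [[-0.675, 0.738, 0.0], [0.738, 0.675, 0.0], [-0.0, 0.0, -1.0]]
ft_force: [-0.0, 0.3, -0.2]
grip_width: 0.0298
gripper_force: 21.4
```

Run:
```python
from h import *
s=observe();print(s['time_s'],s['position'])
plan([(.4138,.4076,.108,120.8)],2.5,step=.022)
```

```text
22.2167 [0.55710255 0.4232802  0.10735262]
7 "jaw": [2.5, 2.5, 2.5, 2.5, 2.5, 2.5, 2.5] 
"dp": [[1.22, -1.66, -0.01], [1.16, -1.7, -0.01], [1.12, -1.73, -0.01], [1.07, -1.76, -0.01], [1.02, -1.79, -0.01], [0.96, -1.82, -0.01], [0.91, -1.85, -0.01]] 
"turn": [[0.0, 0.0, 0.029], [0.0, 0.0, 0.029], [0.0, 0.0, 0.029], [0.0, 0.0, 0.029], [0.0, 0.0, 0.029], [0.0, 0.0, 0.029], [0.0, 0.0, 0.029]]
```

Call:
move_arm --jaw '[2.5,2.5,2.5,2.5,2.5,2.5,2.5,2.5,2.5,2.5]' --dp '[[1.22,-1.66,0],[1.16,-1.7,0],[1.12,-1.73,0],[1.07,-1.76,0],[1.02,-1.79,0],[0.96,-1.82,0],[0.91,-1.85,0],[0,0,0],[0,0,0],[0,0,0]]' --turn '[[0,0,0.029],[0,0,0.029],[0,0,0.029],[0,0,0.029],[0,0,0.029],[0,0,0.029],[0,0,0.029],[0,0,0],[0,0,0],[0,0,0]]'

```text
time_s: 23.05
position: [0.4142, 0.4075, 0.1065]
tool_rot: [[-0.513, 0.859, -0.001], [0.859, 0.513, -0.001], [-0.0, -0.001, -1.0]]
ft_force: [0.5, -0.4, -0.8]
grip_width: 0.0299
gripper_force: 21.4
```

Run:
```python
from h import *
from tray import fit
s=observe();print(s['time_s'],s['position'],s['tool_rot'][0],s['ft_force'])
im,d=cams.get_image('wrist');P=cloud('wrist',d,s);np.savez('pics/w12.npz',im=im,d=d,p=s['position'],r=s['tool_rot'])
b=fit(P,[.475,.3045,.308]);print(b.x,b.fun)
q=near(P,(.4138,.4076),.03,.135,.149);print(rect(q) if len(q)>3 else '',np.median(q[:,2]) if len(q) else '')
plan([(.4138,.4076,.05,120.8)],2.5,step=.06)
```

```text
23.05 [0.41423064 0.40753758 0.10650826] [-5.12679054e-01  8.58580036e-01 -7.14174908e-04] [ 0.50875371 -0.44546367 -0.83517733]
[0.47496661 0.30439504 0.30943697] 0.002450461677972686
(array([411. , 407.5]), array([54.4, 39.2]), 11.3, 8306) 0.1435255541256612
1 "jaw": [2.5] 
"dp": [[0.04, -0.06, 5.66]] 
"turn": [[-0.001, 0.0, 0.0]]
```

Contact expected at TCP ≈ 0.0433.

Call:
move_arm --jaw '[2.5,2.5,2.5,2.5,2.5,2.5,2.5,2.5,2.5,2.5,2.5,2.5]' --dp '[[0,0,1.2],[0,0,1.6],[0,0,1.4],[0,0,0.8],[0,0,0.5],[0,0,0.3],[0,0,0.2],[0,0,0.1],[0,0,0.1],[0,0,0],[0,0,0],[0,0,0]]' --turn '[[0,0,0],[0,0,0],[0,0,0],[0,0,0],[0,0,0],[0,0,0],[0,0,0],[0,0,0],[0,0,0],[0,0,0],[0,0,0],[0,0,0]]'

```text
time_s: 24.1
position: [0.414, 0.4077, 0.0455]
tool_rot: [[-0.512, 0.859, 0.0], [0.859, 0.512, 0.0], [0.0, 0.001, -1.0]]
ft_force: [-0.5, 0.3, -1.2]
grip_width: 0.0298
gripper_force: 21.4
```

Call:
move_arm --jaw '[2.5,2.5,2.5,2.5,2.5]' --dp '[[0,0,0.1],[0,0,0.1],[0,0,0.05],[0,0,0],[0,0,0]]' --turn '[[0,0,0],[0,0,0],[0,0,0],[0,0,0],[0,0,0]]'

```text
time_s: 24.52
position: [0.4142, 0.4078, 0.0431]
tool_rot: [[-0.512, 0.859, 0.001], [0.859, 0.512, 0.001], [0.0, 0.001, -1.0]]
ft_force: [0.6, -0.4, 4.1]
grip_width: 0.0298
gripper_force: 19.7
```

Contact, as predicted. Release, rise, and check everything.

Call:
move_arm --jaw '[3.4,4,4.8,5.6,6.2,6.2,6.2,6.2,6.2,6.2,6.2,6.2]' --dp '[[0,0,0],[0,0,0],[0,0,0],[0,0,0],[0,0,0],[0,0,-1],[0,0,-2.5],[0,0,-3.5],[0,0,-3.5],[0,0,-3],[0,0,0],[0,0,0]]' --turn '[[0,0,0],[0,0,0],[0,0,0],[0,0,0],[0,0,0],[0,0,0],[0,0,0],[0,0,0],[0,0,0],[0,0,0],[0,0,0],[0,0,0]]'

```text
time_s: 25.52
position: [0.4143, 0.408, 0.1799]
tool_rot: [[-0.513, 0.859, 0.003], [0.859, 0.513, 0.002], [0.0, 0.004, -1.0]]
ft_force: [0.3, 0.3, -0.5]
grip_width: 0.0619
gripper_force: 0.0
```

Run:
```python
from h import *
s=observe();print(s['time_s'],s['position'],s['ft_force'],s['gripper_force'])
im,d=cams.get_image('wrist');P=cloud('wrist',d,s)
i2,d2=cams.get_image('scene');S=cloud('scene',d2)
for X in (P,S):
  for nm,c,r,zl,zh in [('can',(.4138,.4076),.03,.072,.086),('drop',(.4547,.3389),.03,.1,.125),('cap',(.4957,.2702),.03,.088,.105),('knob',(.5366,.2014),.03,.116,.13)]:
    q=near(X,c,r,zl,zh);print(nm,rect(q)if len(q)>3 else '',np.median(q[:,2]).round(4) if len(q) else '',q[:,2].max().round(4) if len(q) else '')
v=np.hstack([cv2.resize(im[0:400,100:500],(400,400)),cv2.resize(i2[130:350,150:370],(400,400))]);cv2.imwrite('pics/fin.png',v[:,:,::-1])
```

```text
25.5167 [0.41429338 0.40795831 0.17988225] [ 0.31931866  0.27028885 -0.49444019] 0.0
can (array([414.6, 407.6]), array([30.7, 37.4]), 32.0, 1745) 0.0801 0.0823
drop (array([454.8, 339.6]), array([20.5, 18.6]), 36.0, 557) 0.106 0.119
cap (array([491.4, 277.9]), array([27.7, 12.7]), 22.9, 415) 0.0953 0.0988
knob   
can (array([415.7, 408. ]), array([32.1, 36.4]), 35.7, 346) 0.0794 0.0832
drop (array([454.3, 337.8]), array([13.3, 20.1]), 8.9, 85) 0.1047 0.1192
cap (array([496.1, 271. ]), array([26.6, 25.9]), 28.2, 159) 0.0963 0.0997
knob (array([535.3, 201.6]), array([18.4, 21.3]), 26.2, 82) 0.1224 0.1258
```

View pics/fin.png

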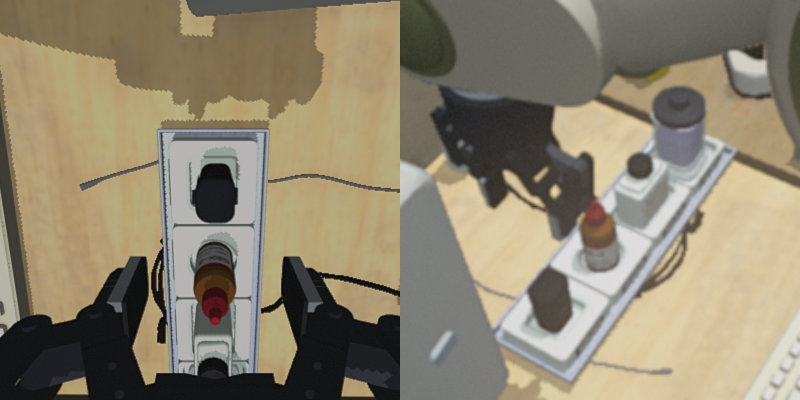

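The picture and the measured tops (0.080, 0.119, 0.097 and 0.123 m) show all four containers upright, each down on the floor of its own pocket. The gripper is clear of everything.

```bash
python3 -c "
from rig import ticket
print(ticket.close_job())"
```

```text
the job is handed in; nothing more can be done
None
```

The job is handed in: the jar, oblong bottle, dropper bottle and strip canister each stand upright on the floor of their own cup's pocket, finished at about 26 s, and the arm never went near the timer or the slide box.

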